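# Set the polarisation lever of the antenna feed

## Robot

A 7-joint arm with a two-finger parallel gripper is mounted at the origin on the work surface. World frame = base frame: x ahead of the robot, y to its left, z up, the work surface at z = 0. Lengths are in m, angles in rad, forces in N, time in s.
With the tool pointing down it reaches from about 0.35 to 0.775 m from the base axis. Payload 3.1 kg.
Tool frame: the origin (TCP) lies between the finger pads; the fingertips stand 25 mm ahead of it and the grasp point (between the pads) lies 6 mm ahead of it; z points along the fingers, y is the line along which they close (so a half turn about z gives the same grasp; the last joint's range is limited). The gripper opens to 85 mm and grips with 20 to 120 N. Pads are 22 mm wide; open, the fingers measure 114 mm over their backs; the gripper's body (76 mm by 85 mm) begins 54 mm behind the grasp point. The pads swing forward as they close: fully open they stand 13 mm farther back than shut.
Start: joints at [1.11, 0.311, 0.014, 1.512, -0.004, 1.319, -0.027], TCP at [0.224, -0.502, 0.256] pointing down, gripper open.
Joint ranges: [-2.7, 2.7], [-0.3, 1.91], [-1.27, 1.3], [0.12, 2.57], [-1.44, 4.58], [0.2, 2.03], [-3.05, 3.05]. Speed limits (rad/s): [2.79, 2.79, 3.14, 3.14, 3.14, 3.14, 3.14].

## Interface

Orientations are given as a 3x3 rotation matrix whose columns are the frame's x, y, z axes.
In Python, from station import robot gives the robot as it stands. The module is installed in compiled form; this text tells all that it offers.
- The arm moves only by the tool send_rows, never from a script. Its argument "steps" is a list of rows, each a list of 7 numbers: the shift along the tool's x, y, z in m, then the turn, a rotation vector about the tool's x, y, z in degrees, then the closure, from -1 (fully open) to 1 (shut). A call has exactly 8 rows; each row is the pose to reach, as a shift and turn from the pose commanded when the call began, along the tool's axes at that moment; what a row does not reach only later rows make up. A row lasts 1/10 s, in which the tool goes at most 50 mm and 8.59 degrees, less where a joint would pass 70% of its speed; a pose out of reach is approached as far as the arm can. A call with a gripper value outside its range is refused whole. The fingers move at their own pace and stop on an object; "force" is the grip in N (left out, the last holds). Time passes only in rows, so rows that repeat a pose let the fingers close, or fill a call up. It gives the time, the measured TCP pose, the force, the opening and the grip force at its end, in the units of the state.
- robot.sense(): the state, without advancing time (a new reading comes with each control period).
- robot.read_camera(name): name is "side" or "top" or "wrist"; returns a dict with "color" (480x640x3 uint8, red, green, blue), "z_map" (480x640 float32, m along the optical axis (not along the pixel's ray), 0 where there is no reading), "fov_y" (degrees; the focal length in pixels is half the picture's height over the tangent of half this angle, whatever the lens; pixels are square), "cx", "cy" (the principal point, pixels), "rvec" (rotation vector, rad) and "tvec" (3), from world to camera coordinates, as OpenCV has them; the wrist camera has in their place "mount" (4x4, takes a point from camera to tool coordinates, whose origin is the TCP and whose axes are the flange's). Camera axes: x right, y down, z forward; pixel columns grow to the right and rows downward; lengths in m; the calibration is good to about 2 mm. The wrist camera is an equidistant fisheye: a pixel r from the principal point sees the ray r / f radians off the axis. A picture is of the moment at which its call begins: read the wrist's pose just before it.
- robot.job_done(): hands the job in; it is judged then, once.
The state is a dict: "time_s": time; "qpos": joint angles; "dq": joint speeds; "joint_efforts": joint torques, N m; "position": TCP position; "eef_rot": TCP orientation; "force": force on the tool from outside, world axes, zero at the start; "moment": the same for the moment, N m; "width": finger opening in m; "finger_force": force on a finger pad.
Only numpy, scipy, OpenCV 4.12 (cv2) and the standard library are available. Lean on these libraries where they do the work, as an engineer would, in place of code of your own. Each camera call takes 0.05 s, during which the arm holds its last target. There are 200 camera calls.

## Task

Set the polarisation of the feed with the round horn to +45 degrees: push its lever gently round with the fingertips, anticlockwise as seen from above, until the rod lies over the middle of the +45 mark (of the three long marks on its scale, the one farthest anticlockwise), then back off. Only push, do not grip the lever or touch the horns, and leave the stand, the other feed (square horn) and everything else on the bench where they are.

Things in the scene. Friction and masses are not known exactly. Their poses are not given: they have to be found in the camera images.
- feed: Bench stand of the feed with the ROUND horn, loose, 3.6 kg (slides if pushed hard): 170 x 170 x 14 mm dark steel foot plate, four pillars, on them a fixed round aluminium flange, 200 mm across, top face 120 mm above the bench. On the flange a dark turning ring, 140 mm across, carries horn and lever. Origin: centre of the underside, on the turning axis; z up; x points at the 0 mark.
- feed_ring (a joint): Angle of the round-horn feed's ring and lever (rad): 0 = lever over the 0 mark, grows anticlockwise seen from above, +0.785 = lever over the +45 mark; end stops at -1.134 and +1.134. It turns stiffly and stays where it is left: about 2.5 to 4 N at the outer part of the lever.
- feed_lever: The round-horn feed's lever, it turns with the ring: a level steel rod of 8 mm diameter, its centre line 151 mm above the bench, free from 68 to 135 mm from the axis, with a black ball of 26 mm diameter at its end; the rod runs 31 mm above the flange and from 100 mm outwards there is nothing under it but the bench. Origin: on the turning axis at the flange top (120 mm up); x points out along the rod.
- feed_knob (a point): Centre of the ball at the end of the round-horn feed's lever, 148 mm from the turning axis, 151 mm above the bench.
- feed_axis (a point): Point on the turning axis of the round-horn feed at the lever's height, 151 mm above the bench.
- feed_mark (a point): Middle of the +45 mark on the round-horn feed's flange top, 86 mm from the axis, 120 mm up. Nine black marks, every 15 degrees from -60 to +60; those at -45, 0, +45 are long (25 x 4 mm), the others short (12 x 2 mm). + is anticlockwise seen from above. Two thin stop pins, 77 mm from the axis, 156 mm high, stand 70 degrees either side of the 0 mark.
- feed_horn: Round aluminium horn with a stepped (ribbed) flare, on the ring of the round-horn feed, 92 mm across at the mouth, mouth 196 mm above the bench; not to be touched. Origin: centre of its underside, 140 mm above the bench.
- gain: Bench stand of the OTHER feed, with the square horn; same stand, scale and lever; to be left alone. 170 x 170 x 14 mm dark steel foot plate, four pillars, on them a fixed round aluminium flange, 200 mm across, top face 120 mm above the bench. Origin: centre of the underside, on its axis.
- gain_knob (a point): Centre of the ball at the end of the other feed's lever, 148 mm from that feed's axis, 151 mm above the bench; to be left where it is.
- gain_horn: Square aluminium pyramidal horn of the other feed, 72 mm square at the mouth, mouth 196 mm above the bench; not to be touched. Origin: centre of its underside, 140 mm above the bench.
- wg_adapter: Bystander, to be left alone: brass waveguide adapter, 38 x 38 mm flange, 44 mm tall, standing. Origin: centre of its underside.
- load_a: Bystander, to be left alone: small brass and steel coaxial load, 22 mm diameter, 40 mm tall, standing. Origin: centre of its underside.
- load_b: Bystander, to be left alone: second coaxial load, same as the first. Origin: centre of its underside.
- torque_wrench: Bystander, to be left alone: slim torque wrench lying flat, 230 mm long, 18 mm high. Origin: centre of its underside.
- mouse: Bystander, to be left alone: black computer mouse, 105 x 58 mm, 32 mm high. Origin: centre of its underside.
- mug: Bystander, to be left alone: white mug, 80 mm across, 95 mm tall. Origin: centre of its underside.
- power_sensor: Bystander, to be left alone: grey and blue power sensor, 118 x 42 mm, 31 mm high. Origin: centre of its underside.

How it is judged:
By the outcome, as a careful person would: the job done as asked, in the order asked, and still so for the second after the job is handed in, with the robot touching nothing.
It also fails if it takes over 42 s, if anything falls off the work surface, if the arm or the gripper's body presses on something with over 40 N, if the wrist force passes 120 N, or if a joint passes its speed limit or range.

## Working session

There is one attempt and no reset: what is moved stays moved. The work goes in short steps, Python scripts to look and compute and a tool call to move; the robot and the scene stay as the last step left them, time stands still between calls to the robot, and variables do not carry over. Pictures are saved under pics/ and viewed, at most 11 in all, crops included, and the job is handed in when it is done.

Besides the shell and the picture viewer there is one more tool, called after ">>>" as name(argument=value, ...) on one line, values as JSON. send_rows: Moves the arm, as the interface text tells. Its arguments: {"type":"object","properties":{"steps":{"type":"array"},"force":{"type":"number"}},"required":["steps"]}

```bash
mkdir -p pics; cat > h.py <<'E'
import numpy as np, cv2
from station import robot
def cam(n):
    c=robot.read_camera(n); return c
def K(c):
    f=240/np.tan(np.radians(c["fov_y"])/2); return f
def ray(c,u,v):
    R,_=cv2.Rodrigues(np.array(c["rvec"],float)); t=np.array(c["tvec"],float).ravel(); f=K(c)
    d=R.T@np.array([(u-c["cx"])/f,(v-c["cy"])/f,1.]); o=-R.T@t
    return o,d
def onz(c,u,v,z):
    o,d=ray(c,u,v); return o+d*(z-o[2])/d[2]
def save(c,n): cv2.imwrite("pics/"+n+".png",c["color"][:,:,::-1])
def cloud(c):
    R,_=cv2.Rodrigues(np.array(c["rvec"],float)); t=np.array(c["tvec"],float).ravel(); f=K(c)
    v,u=np.mgrid[:480,:640]; z=c["z_map"]
    P=np.stack([(u-c["cx"])/f*z,(v-c["cy"])/f*z,z],-1)
    return (P-t)@R
E
python3 - <<'E'
from h import *
for n in("top","side"):
    c=cam(n);save(c,n+"0");np.savez(n+"0.npz",**c);print(n,c["fov_y"],c["cx"],c["cy"],ray(c,320,240))
s=robot.sense();print(s["time_s"],s["position"],s["eef_rot"],s["width"])
E
```

```text
top 52.08881913795659 325.90453271544385 242.7593953845769 (array([0.29019403, 0.00416518, 1.47015358]), array([ 0.20913546, -0.00432215, -0.97796718]))
side 43.457579514746314 314.4961491871338 245.09633919673445 (array([-0.10039876,  0.82597922,  0.95442024]), array([ 0.4959579 , -0.62256716, -0.60546762]))
0.1 [ 0.2234147  -0.50192035  0.25535183] [[ 9.13553058e-01  4.06718382e-01 -9.83562079e-04]
 [ 4.06719547e-01 -9.13551169e-01  1.86357494e-03]
 [-1.40584105e-04 -2.10250850e-03 -9.99997780e-01]] 0.0856807697522081
```

View pics/top0.png

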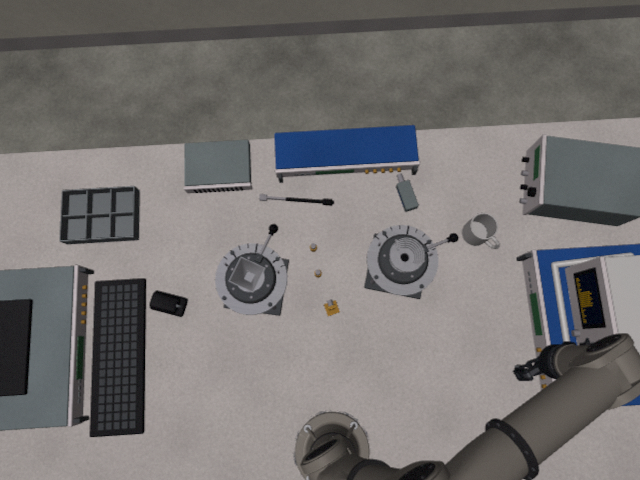

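View pics/side0.png

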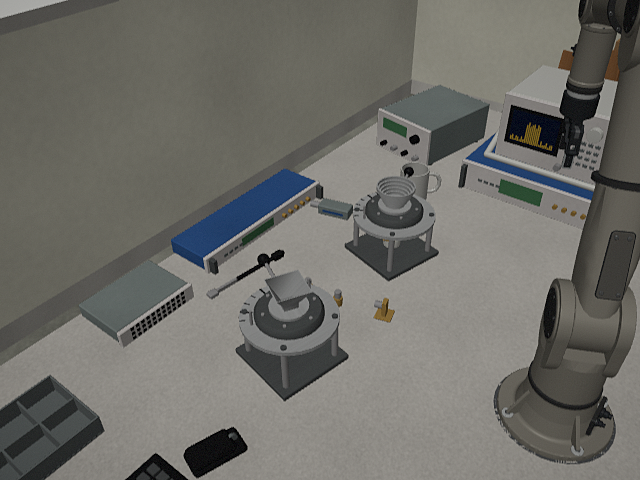

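The round-horn feed is centred near (402,258) with its knob at (453,238). The mug is right beside the knob, at (480,230). I'll measure these and zoom in.

```bash
python3 - <<'E'
from h import *
c=dict(np.load("top0.npz"))
P=cloud(c)
img=c["color"]
cv2.imwrite("pics/crop1.png",cv2.resize(img[170:320,340:520][:,:,::-1],None,fx=4.4,fy=4,interpolation=cv2.INTER_CUBIC)[:600,:800])
for u,v,z in [(453,238,.151),(402,258,.12),(480,230,.095)]: print(onz(c,u,v,z),P[v,u])
# flange top points
m=np.zeros((480,640),bool);m[210:310,350:450]=1
m&=abs(P[...,2]-.12)<.006
q=P[m][:,:2].astype(np.float32);(x,y),r=cv2.minEnclosingCircle(q);print("flange",x,y,r,m.sum())
# knob
k=np.zeros((480,640),bool);k[225:252,440:466]=1
k&=(img.max(2)<45)&(P[...,2]>.12); v,u=np.nonzero(k);print("knob",u.mean(),v.mean(),k.sum(),onz(c,u.mean(),v.mean(),.151))
# mug
k=np.zeros((480,640),bool);k[205:255,455:505]=1
k&=(abs(P[...,2]-.093)<.008);q=P[k][:,:2];print("mug",q.min(0),q.max(0))
k=np.zeros((480,640),bool);k[150:215,390:425]=1
k&=(P[...,2]>.012)&(P[...,2]<.04);q=P[k][:,:2];print("sensor",q.min(0),q.max(0))
k=np.zeros((480,640),bool);k[120:185,270:420]=1
k&=(P[...,2]>.03);q=P[k];print("blue box",q.min(0),q.max(0))
E
```

```text
[ 0.555339   -0.36724123  0.151     ] [ 0.55279441 -0.36367686  0.16365988]
[ 0.51351574 -0.22717729  0.12      ] [ 0.50900053 -0.22249991  0.147298  ]
[ 0.58524407 -0.46336285  0.095     ] [ 0.6043145  -0.49358131  0.00611757]
flange 0.5112344622612 -0.2265736609697342 0.10055471211671829 1838
knob 452.53125 237.640625 64 [ 0.55642549 -0.36606898  0.151     ]
mug [ 0.54899047 -0.51557488] [ 0.63802411 -0.43482435]
sensor [ 0.67778144 -0.31848459] [ 0.81568297 -0.23023911]
blue box [ 0.29019403 -0.32041355  0.03001964] [0.9464296  0.12314094 1.47015358]
```

View pics/crop1.png

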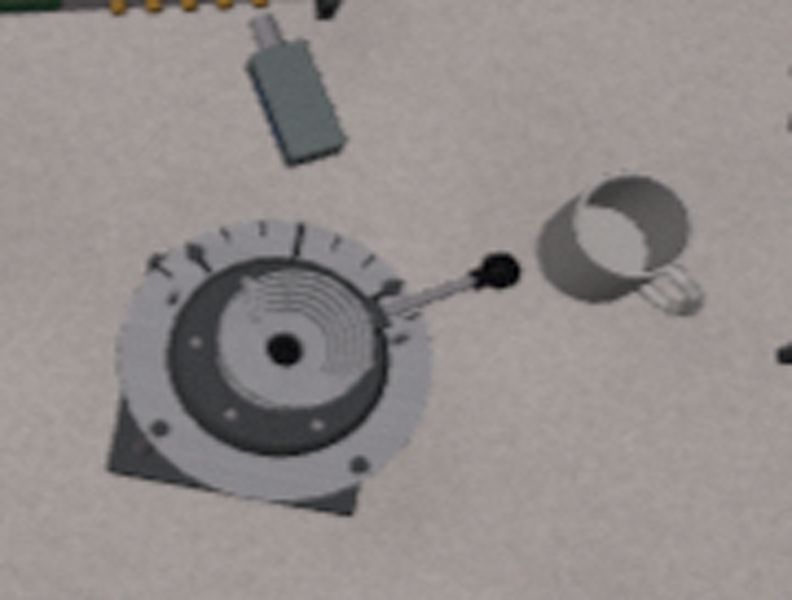

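```bash
python3 - <<'E'
from h import *
c=dict(np.load("top0.npz"));g=c["color"].astype(float).mean(2)
A=np.array([.5112,-.2266])
R,_=cv2.Rodrigues(c["rvec"]);f=K(c)
def proj(p): 
    q=R@p+c["tvec"].ravel(); return c["cx"]+f*q[0]/q[2],c["cy"]+f*q[1]/q[2]
def prof(r):
    th=np.radians(np.arange(-110,111,1.)); m=np.array([proj(np.array([A[0]+r*np.cos(t),A[1]+r*np.sin(t),.12])) for t in th],np.float32)
    return cv2.remap(g.astype(np.float32),m[:,:1],m[:,1:],cv2.INTER_LINEAR).ravel()
for r in(.079,.086,.093):
    print(r);p=prof(r)
    print([(int(i-110),int(p[i])) for i in range(2,219) if p[i]<=p[i-2:i+3].min() and p[i]<np.median(p)-15], np.median(p))
E
```

```text
0.079
[(-85, 79), (-75, 98), (-71, 89), (-61, 44), (-16, 49), (29, 63), (52, 110)] 137.26692
0.086
[(-84, 93), (-72, 104), (-61, 56), (-31, 118), (-15, 76), (29, 57), (45, 113)] 137.30795
0.093
[(-76, 84), (-72, 107), (-61, 58), (-46, 97), (-31, 92), (-16, 52), (-1, 102), (14, 90), (29, 70), (45, 91)] 137.3125
```

The 0 mark lies at −15.7° in the world, +45 at 29.3° and the lever at −72°, all consistent with the sizes given. Next I move above the clockwise side of the rod with the gripper shut.

>>> send_rows(steps=[[0.03, -0.003, 0, 0, 0, 1, 1], [0.075, -0.007, 0, 0, 0, 2, 1], [0.12, -0.011, 0, 0, 0, 3, 1], [0.165, -0.015, 0, 0, 0, 4, 1], [0.21, -0.019, 0, 0, 0, 5, 1], [0.255, -0.023, 0, 0, 0, 6, 1], [0.29, -0.027, 0, 0, 0, 6, 1], [0.313, -0.027, 0, 0, 0, 6, 1]], force=20)

```text
time_s: 0.9
position: [0.5015, -0.3467, 0.2555]
eef_rot: [[0.949, 0.314, 0.0], [0.314, -0.949, 0.003], [0.001, -0.003, -1.0]]
force: [-0.1, -0.1, 0.0]
width: 0.0002
finger_force: 0.0
```

```bash
cat >> h.py <<'E'
A=np.array([.5112,-.2266])
def goal(phi,d,r=.113,z=.162):
    a=np.radians(phi);u=np.array([np.cos(a),np.sin(a)]);t=np.array([-u[1],u[0]])
    p=A+r*u-d*t; return np.array([*p,z]),phi
def rel(s,g):
    p,y=g;R=np.array(s["eef_rot"]);d=R.T@(p-np.array(s["position"]))
    yaw=np.degrees(np.arctan2(R[1,1],R[0,1]));return np.round(d,4),round(-(y-yaw),1)
E
python3 - <<'E'
from h import *
s=robot.sense();print(s["time_s"],s["position"],s["width"],s["force"],rel(s,goal(-72,.05)))
c=cam("wrist");print(np.round(c["mount"],3),c["fov_y"],c["cx"],c["cy"]);save(c,"w0")
E
```

```text
0.9 [ 0.50154908 -0.34670908  0.25549548] 0.0001933266026129479 [-0.13975773 -0.06456025  0.0080919 ] (array([-0.0038,  0.002 ,  0.0935]), np.float64(0.3))
[[-0.    -0.963 -0.268  0.068]
 [ 1.    -0.    -0.     0.   ]
 [ 0.    -0.268  0.963 -0.117]
 [ 0.     0.     0.     1.   ]] 65.70646984690485 315.92204489961773 235.25868129760087
```

View pics/w0.png

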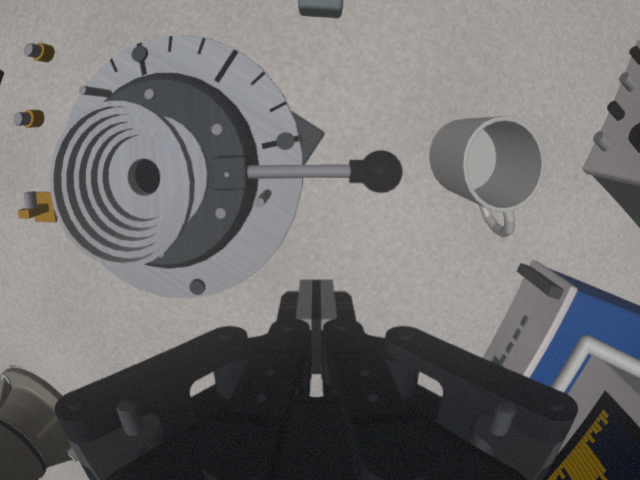

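The wrist view shows the rod from (247,172) to (350,171), the ball at (380,171), the closed tips at (316,300) and the mug clear of everything. Descending beside the rod.

>>> send_rows(steps=[[-0.001, 0.001, 0.015, 0, 0, 0, 1], [-0.003, 0.003, 0.035, 0, 0, 0, 1], [-0.004, 0.005, 0.055, 0, 0, 0, 1], [-0.004, 0.005, 0.075, 0, 0, 0, 1], [-0.004, 0.005, 0.09, 0, 0, 0, 1], [-0.004, 0.005, 0.0935, 0, 0, 0, 1], [-0.004, 0.005, 0.0935, 0, 0, 0, 1], [-0.004, 0.005, 0.0935, 0, 0, 0, 1]])

```text
time_s: 1.75
position: [0.4968, -0.3568, 0.1636]
eef_rot: [[0.951, 0.309, 0.001], [0.309, -0.951, -0.001], [0.001, 0.001, -1.0]]
force: [0.1, 0.1, 0.8]
width: -0.0003
finger_force: 0.0
```

```bash
python3 - <<'E'
from h import *
s=robot.sense();print(s["time_s"],s["position"],s["force"])
for k in [(-72,.022),(-72,.015),(-66,.015),(-60,.015),(-54,.015),(-48,.015)]: print(k,rel(s,goal(*k,r=.116)))
E
```

```text
1.75 [ 0.49679335 -0.35684966  0.16360913] [0.07951259 0.14892114 0.76556108]
(-72, 0.022) (array([ 0.0319, -0.0034,  0.0016]), np.float64(-0.0))
(-72, 0.015) (array([ 0.0389, -0.0034,  0.0016]), np.float64(-0.0))
(-66, 0.015) (array([ 0.0512, -0.0025,  0.0016]), np.float64(-6.0))
(-60, 0.015) (array([ 0.0634, -0.0028,  0.0017]), np.float64(-12.0))
(-54, 0.015) (array([ 0.0755, -0.0045,  0.0017]), np.float64(-18.0))
(-48, 0.015) (array([ 0.0874, -0.0074,  0.0017]), np.float64(-24.0))
```

>>> send_rows(steps=[[0.01, -0.001, 0.001, 0, 0, 0, 1], [0.022, -0.003, 0.002, 0, 0, 0, 1], [0.032, -0.0035, 0.002, 0, 0, 0, 1], [0.039, -0.0035, 0.002, 0, 0, 0, 1], [0.045, -0.003, 0.002, 0, 0, -3, 1], [0.051, -0.0025, 0.002, 0, 0, -6, 1], [0.057, -0.0025, 0.002, 0, 0, -9, 1], [0.063, -0.003, 0.002, 0, 0, -12, 1]])

```text
time_s: 2.55
position: [0.554, -0.3345, 0.1605]
eef_rot: [[0.865, 0.501, -0.004], [0.501, -0.865, -0.0], [-0.004, -0.002, -1.0]]
force: [-3.2, 0.5, 1.4]
width: -0.0003
finger_force: 1.6
```

```bash
python3 - <<'E'
from h import *
s=robot.sense();print(s["time_s"],s["position"],s["force"],s["moment"])
for p in range(-56,-16,4): print(p,rel(s,goal(p,.015,r=.116)))
c=cam("wrist");save(c,"w1")
E
```

```text
2.55 [ 0.55402431 -0.33451171  0.16045049] [-3.19313492  0.45265541  1.36375553] [-0.01487275  0.75688427  0.0107345 ]
-56 (array([ 0.01  ,  0.0019, -0.0016]), np.float64(-3.9))
-52 (array([ 0.0181,  0.0021, -0.0016]), np.float64(-7.9))
-48 (array([ 0.0263,  0.0018, -0.0017]), np.float64(-11.9))
-44 (array([ 0.0344,  0.0008, -0.0017]), np.float64(-15.9))
-40 (array([ 0.0424, -0.0007, -0.0017]), np.float64(-19.9))
-36 (array([ 0.0503, -0.0027, -0.0017]), np.float64(-23.9))
-32 (array([ 0.0581, -0.0053, -0.0018]), np.float64(-27.9))
-28 (array([ 0.0656, -0.0085, -0.0018]), np.float64(-31.9))
-24 (array([ 0.0729, -0.0121, -0.0018]), np.float64(-35.9))
-20 (array([ 0.08  , -0.0162, -0.0018]), np.float64(-39.9))
```

View pics/w1.png

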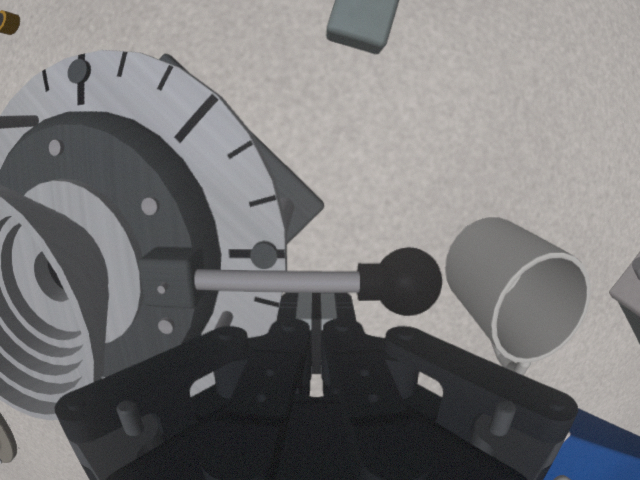

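Contact is made: the rod at (195–358,281) is against the tip, with about 3 N. I keep pushing along the arc.

>>> send_rows(steps=[[0.008, 0.001, -0.001, 0, 0, -4, 1], [0.0163, 0.001, -0.001, 0, 0, -8, 1], [0.0244, 0.0006, -0.001, 0, 0, -12, 1], [0.0326, -0.0004, -0.001, 0, 0, -16, 1], [0.0406, -0.002, -0.001, 0, 0, -20, 1], [0.0485, -0.004, -0.001, 0, 0, -24, 1], [0.0562, -0.0066, -0.001, 0, 0, -28, 1], [0.0637, -0.0097, -0.001, 0, 0, -32, 1]])

```text
time_s: 3.4
position: [0.6039, -0.2956, 0.1607]
eef_rot: [[0.469, 0.883, -0.005], [0.883, -0.469, -0.002], [-0.004, -0.003, -1.0]]
force: [-2.9, -2.6, -1.5]
width: -0.0004
finger_force: 1.7
```

>>> send_rows(steps=[[0.008, 0.001, 0, 0, 0, -4, 1], [0.0163, 0.001, 0, 0, 0, -8, 1], [0.0244, 0.0006, 0, 0, 0, -12, 1], [0.0326, -0.0004, 0, 0, 0, -16, 1], [0.0406, -0.002, 0, 0, 0, -20, 1], [0.0485, -0.004, 0, 0, 0, -24, 1], [0.0562, -0.0066, 0, 0, 0, -28, 1], [0.0637, -0.0097, 0, 0, 0, -32, 1]])

```text
time_s: 4.2
position: [0.6257, -0.2358, 0.1608]
eef_rot: [[-0.069, 0.998, -0.003], [0.998, 0.069, -0.004], [-0.004, -0.004, -1.0]]
force: [-2.5, -3.7, -1.7]
width: -0.0001
finger_force: 1.7
```

```bash
python3 - <<'E'
from h import *
s=robot.sense();print(s["time_s"],s["position"],s["force"],s["qpos"])
for p in (4,10,16,22,26,29.3): print(p,rel(s,goal(p,.015,r=.116)))
t=cam("top");np.savez("top1.npz",**t);c=cam("wrist")
cv2.imwrite("pics/w2.png",np.hstack([cv2.resize(c["color"],(400,300)),cv2.resize(t["color"][170:320,320:520],(400,300))])[:,:,::-1])
E
```

```text
4.2 [ 0.62570406 -0.23583959  0.16084626] [-2.46634712 -3.66713325 -1.72634975] [ 0.56817809  0.65128028 -0.40276898  1.27185521  0.25623648  1.27013354
  0.23286684]
4 (array([ 0.0022,  0.0024, -0.0012]), np.float64(-0.0))
10 (array([ 0.0144,  0.0033, -0.0012]), np.float64(-6.0))
16 (array([ 0.0266,  0.003 , -0.0013]), np.float64(-12.0))
22 (array([ 0.0388,  0.0014, -0.0013]), np.float64(-18.0))
26 (array([ 0.0467, -0.0004, -0.0013]), np.float64(-22.0))
29.3 (array([ 0.0532, -0.0023, -0.0013]), np.float64(-25.3))
```

View pics/w2.png

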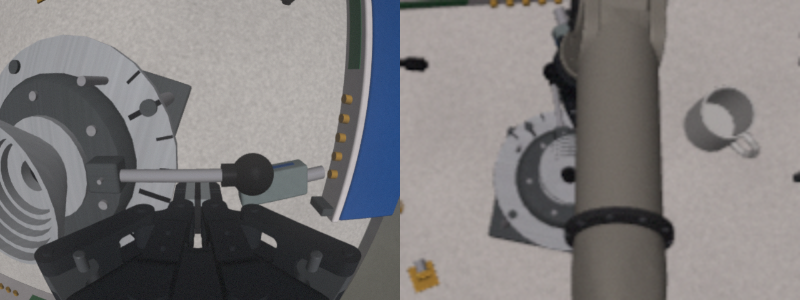

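Rod at about (170,175) in the wrist half. The two +15/+30 marks and the long +45 mark (pillar screw beside it) are still ahead. I advance to just short of the mark.

>>> send_rows(steps=[[0.006, 0.002, -0.001, 0, 0, -3, 1], [0.0122, 0.0025, -0.001, 0, 0, -6, 1], [0.0184, 0.0025, -0.001, 0, 0, -9, 1], [0.0244, 0.002, -0.001, 0, 0, -12, 1], [0.0305, 0.0015, -0.001, 0, 0, -15, 1], [0.0366, 0.001, -0.001, 0, 0, -18, 1], [0.0406, 0, -0.001, 0, 0, -20, 1], [0.0406, 0, -0.001, 0, 0, -20, 1]])

```text
time_s: 5.1
position: [0.6243, -0.1931, 0.1629]
eef_rot: [[-0.406, 0.914, 0.0], [0.914, 0.406, -0.001], [-0.001, -0.0, -1.0]]
force: [0.3, -2.0, -0.7]
width: 0.0002
finger_force: 0.9
```

```bash
python3 - <<'E'
from h import *
s=robot.sense();print(s["time_s"],s["position"],s["force"])
print(rel(s,goal(29.3,.015,r=.116)))
c=cam("wrist");np.savez("w3.npz",**c,pos=s["position"],rot=s["eef_rot"]);save(c,"w3")
E
```

```text
5.1 [ 0.62426891 -0.19307563  0.16285179] [ 0.25601939 -2.04065828 -0.74358772]
(array([ 0.0111, -0.0001,  0.0008]), np.float64(-5.4))
```

View pics/w3.png

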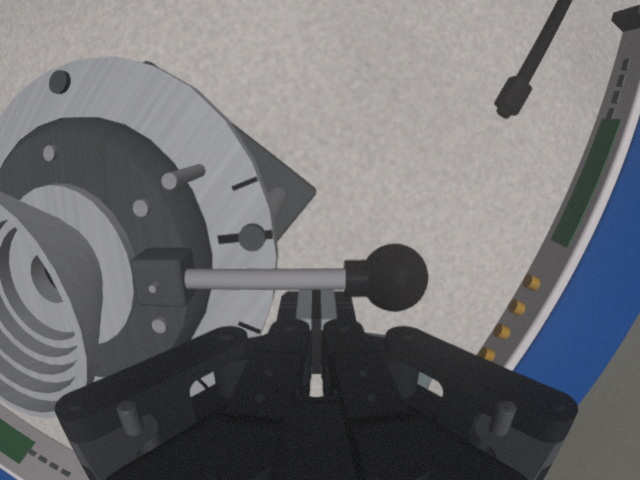

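The rod runs (187,279)–(345,279) with its ball at (396,277). The +45 mark runs (218,239)–(272,235), partly under a screw, and lies ahead of the rod.

```bash
cat >> h.py <<'E'
def wz(c,pos,rot,u,v,z):
    f=K(c);x,y=u-c["cx"],v-c["cy"];r=np.hypot(x,y);th=r/f
    d=np.array([x/r*np.sin(th),y/r*np.sin(th),np.cos(th)]);M=np.array(c["mount"])
    R=np.array(rot);o=R@M[:3,3]+pos;d=R@M[:3,:3]@d
    return (o+d*(z-o[2])/d[2])[:2]
def pol(p): 
    e=p-A;return np.round([*p,np.hypot(*e),np.degrees(np.arctan2(e[1],e[0]))],4)
E
python3 - <<'E'
from h import *
c=dict(np.load("w3.npz"));g=c["color"].astype(float).mean(2)
W=lambda u,v,z:wz(c,c["pos"],c["rot"],u,v,z)
# rod centre per column: bright band
for u in (210,260,300,330):
    col=g[262:296,u];print(u,np.round(col[::1]).astype(int).tolist() if u==300 else "")
for u,v in [(200,279),(250,279),(330,279),(396,277)]: print("rod",pol(W(u,v,.151)))
for u,v in [(218,239),(230,238),(272,234.5)]: print("mark",pol(W(u,v,.12)))
for u,v in [(234,188),(256,179),(241,323),(262,331)]: print("60/30",pol(W(u,v,.12)))
print(g[228:250,225:236].mean(1).round().tolist())
E
```

```text
210 
260 
300 [171, 168, 168, 167, 167, 166, 130, 111, 112, 118, 125, 130, 132, 136, 137, 144, 143, 142, 142, 142, 142, 135, 132, 129, 121, 111, 102, 91, 95, 101, 99, 97, 97, 95]
330 
rod [ 0.5777 -0.1983  0.0723 23.0803]
rod [ 0.5958 -0.1898  0.0922 23.5156]
rod [ 0.6233 -0.1774  0.1224 23.6986]
rod [ 0.646  -0.1667  0.1475 23.9501]
mark [ 0.5748 -0.1917  0.0725 28.7455]
mark [ 0.5798 -0.189   0.0783 28.7443]
mark [ 0.5969 -0.1796  0.0978 28.7477]
60/30 [ 0.5733 -0.1668  0.0862 43.9086]
60/30 [ 0.5809 -0.1593  0.0969 44.0046]
60/30 [ 0.5994 -0.2282  0.0883 -1.0129]
60/30 [ 0.6106 -0.2279  0.0994 -0.742 ]
[158.0, 158.0, 158.0, 158.0, 155.0, 136.0, 93.0, 54.0, 48.0, 47.0, 46.0, 47.0, 46.0, 50.0, 80.0, 126.0, 151.0, 152.0, 153.0, 152.0, 152.0, 151.0]
```

>>> send_rows(steps=[[0.002, 0, 0, 0, 0, -1, 1], [0.004, 0.0005, 0, 0, 0, -2, 1], [0.006, 0.0005, 0, 0, 0, -3, 1], [0.008, 0.001, 0, 0, 0, -4, 1], [0.008, 0.001, 0, 0, 0, -4, 1], [0.008, 0.001, 0, 0, 0, -4, 1], [0.008, 0.001, 0, 0, 0, -4, 1], [0.008, 0.001, 0, 0, 0, -4, 1]])

```text
time_s: 5.95
position: [0.622, -0.1844, 0.1629]
eef_rot: [[-0.47, 0.883, 0.0], [0.883, 0.47, 0.001], [0.0, 0.001, -1.0]]
force: [0.5, -3.5, -0.0]
width: 0.0002
finger_force: 0.8
```

>>> send_rows(steps=[[-0.01, 0, 0, 0, 0, 0, 1], [-0.025, 0, 0, 0, 0, 0, 1], [-0.04, -0.0, -0.0, 0, 0, 0, 1], [-0.05, -0.01, -0.02, 0, 0, 0, 1], [-0.06, -0.015, -0.05, 0, 0, 0, 1], [-0.06, -0.015, -0.07, 0, 0, 0, 1], [-0.06, -0.015, -0.07, 0, 0, 0, 1], [-0.06, -0.015, -0.07, 0, 0, 0, 1]])

```text
time_s: 6.75
position: [0.6374, -0.2439, 0.2327]
eef_rot: [[-0.47, 0.882, 0.001], [0.882, 0.47, 0.001], [0.001, 0.001, -1.0]]
force: [0.5, -0.4, -1.1]
width: 0.0003
finger_force: 0.0
```

```bash
python3 - <<'E'
from h import *
s=robot.sense();print(s["time_s"],s["position"],s["force"])
c=cam("wrist");np.savez("w4.npz",**c,pos=s["position"],rot=s["eef_rot"]);save(c,"w4")
M=np.array(c["mount"]);print("cam",np.array(s["eef_rot"])@M[:3,3]+s["position"])
E
```

```text
6.75 [ 0.6373611  -0.24389264  0.23266798] [ 0.4546012  -0.44167679 -1.11683499]
cam [ 0.6057018  -0.18442493  0.34974816]
```

View pics/w4.png

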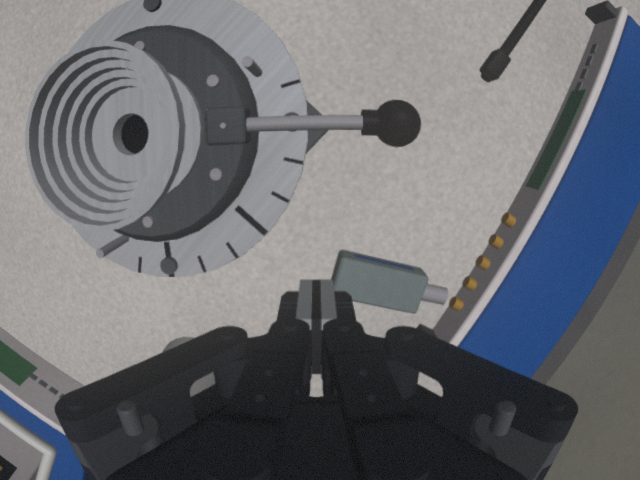

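The rod (247,124)–(362,121) now covers the +45 mark, with the +60 mark at (291,83) and the +30 mark at (294,160). I check the angle numerically from the neighbouring marks.

```bash
cat > m.py <<'E'
from h import *
import sys
def run(fn,boxes,rod,knob):
    c=dict(np.load(fn));g=c["color"].astype(float).mean(2).astype(np.float32)
    W=lambda u,v,z:wz(c,c["pos"],c["rot"],u,v,z)
    out={}
    for n,(u0,v0,u1,v1) in boxes.items():
        k=np.maximum(100-g[v0:v1,u0:u1],0);v,u=np.nonzero(k);w=k[v,u]
        uv=np.average(np.c_[u+u0,v+v0],axis=0,weights=w);out[n]=W(*uv,.12);print(n,uv.round(1),pol(out[n]),len(u))
    pts=[]
    for u in rod:
        v0=knob[1]+1;col=g[int(v0)-16:int(v0)+20,u];d=np.diff(col);i=np.arange(len(d))
        a=np.argmin(d[:18]);b=18+np.argmax(d[18:]) ;v=int(v0)-16+(a+b+1)/2
        pts.append(W(u,v,.151));print("rod",u,int(v0)-16+a,int(v0)-16+b,pol(pts[-1]))
    k=np.zeros(g.shape,np.uint8);x,y=map(int,knob);k[y-30:y+30,x-18:x+30]=g[y-30:y+30,x-18:x+30]<70
    cn=max(cv2.findContours(k,0,2)[0],key=cv2.contourArea);(cx,cy),r=cv2.minEnclosingCircle(cn);print("knob",cx,cy,r,pol(W(cx,cy,.151)))
E
python3 - <<'E'
from m import *
run("w4.npz",{"60":(279,75,303,90),"30":(282,152,304,167),"15":(268,184,290,204),"0":(232,202,270,238)},(265,280,310,330,350),(398,122))
c=dict(np.load("w4.npz"));im=c["color"][60:180,200:360,::-1];cv2.imwrite("pics/w4c.png",cv2.resize(im,(800,600),interpolation=cv2.INTER_CUBIC))
E
```

```text
60 [290.   83.2] [ 0.5768 -0.1632  0.0913 44.0445] 61
30 [293.2 160.4] [ 0.6009 -0.2047  0.0924 13.6938] 59
15 [279.8 196.6] [ 0.604  -0.2288  0.0928 -1.3868] 61
0 [250.4 219.7] [  0.5939  -0.251    0.0862 -16.451 ] 234
rod 265 115 130 [ 0.5789 -0.191   0.0765 27.7082]
rod 280 115 130 [ 0.5861 -0.1874  0.0845 27.6134]
rod 310 123 130 [ 0.6012 -0.182   0.1004 26.358 ]
rod 330 114 129 [ 0.6092 -0.1747  0.1109 27.9133]
rod 350 114 129 [ 0.6185 -0.1696  0.1215 27.9907]
knob 396.8186340332031 122.63725280761719 23.201427459716797 [ 0.6406 -0.1573  0.1468 28.1742]
```

View pics/w4c.png

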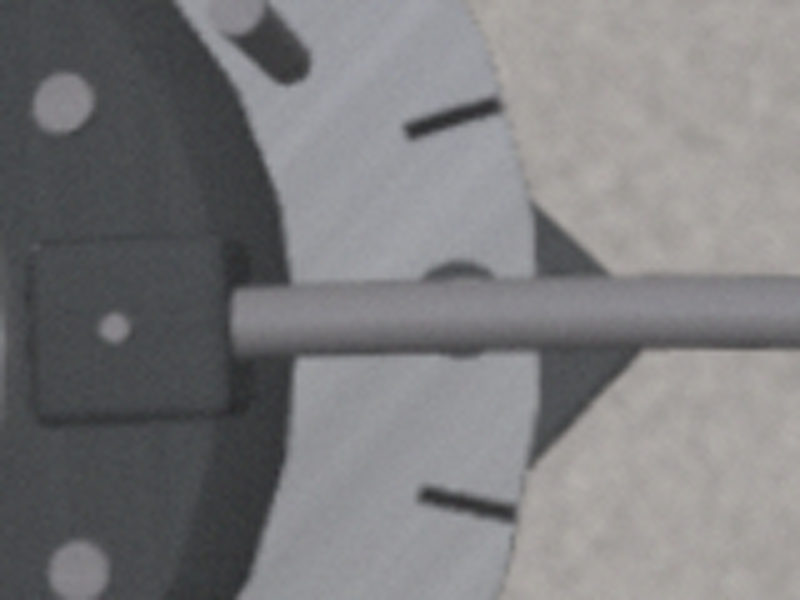

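All three mark pairs put +45 at about 28.7°, while the rod is at about 27.7°, so it is 1° short (about 2 mm at the contact). I go back along the same path and push 2 mm farther.

>>> send_rows(steps=[[0, 0, 0.02, 0, 0, 0, 1], [0, 0, 0.045, 0, 0, 0, 1], [0.0, 0.005, 0.065, 0, 0, 0, 1], [0.01, 0.015, 0.07, 0, 0, 0, 1], [0.025, 0.015, 0.07, 0, 0, 0, 1], [0.04, 0.015, 0.07, 0, 0, 0, 1], [0.05, 0.015, 0.07, 0, 0, -1, 1], [0.055, 0.015, 0.07, 0, 0, -1, 1]])

```text
time_s: 7.6
position: [0.6242, -0.1868, 0.163]
eef_rot: [[-0.488, 0.873, 0.0], [0.873, 0.488, 0.001], [0.001, 0.001, -1.0]]
force: [0.9, 0.1, -0.1]
width: 0.0001
finger_force: 0.0
```

>>> send_rows(steps=[[0.002, 0, 0, 0, 0, 0, 1], [0.004, 0, 0, 0, 0, 0, 1], [0.005, 0, 0, 0, 0, 0, 1], [0.006, 0, 0, 0, 0, 0, 1], [0.007, 0, 0, 0, 0, 0, 1], [0.007, 0, 0, 0, 0, 0, 1], [0.007, 0, 0, 0, 0, 0, 1], [0.007, 0, 0, 0, 0, 0, 1]])

```text
time_s: 8.4
position: [0.6211, -0.1841, 0.1628]
eef_rot: [[-0.484, 0.875, 0.001], [0.875, 0.484, -0.001], [-0.001, 0.0, -1.0]]
force: [2.2, -2.5, -0.5]
width: -0.0002
finger_force: 1.5
```

>>> send_rows(steps=[[-0.01, 0, 0, 0, 0, 0, 1], [-0.025, 0, 0, 0, 0, 0, 1], [-0.04, 0, 0, 0, 0, 0, 1], [-0.05, -0.01, -0.02, 0, 0, 0, 1], [-0.06, -0.015, -0.05, 0, 0, 0, 1], [-0.06, -0.015, -0.07, 0, 0, 0, 1], [-0.06, -0.015, -0.07, 0, 0, 0, 1], [-0.06, -0.015, -0.07, 0, 0, 0, 1]])

```text
time_s: 9.2
position: [0.6369, -0.2421, 0.2326]
eef_rot: [[-0.486, 0.874, -0.0], [0.874, 0.486, 0.001], [0.001, 0.0, -1.0]]
force: [0.3, 0.6, -0.0]
width: 0.0002
finger_force: 0.0
```

```bash
python3 - <<'E'
from m import *
s=robot.sense();print(s["time_s"],s["position"],s["force"])
c=cam("wrist");np.savez("w5.npz",**c,pos=s["position"],rot=s["eef_rot"])
im=c["color"][60:180,200:360,::-1];a=cv2.resize(im,(440,330));cv2.imwrite("pics/w5.png",np.hstack([a,cv2.resize(c["color"][:,:,::-1],(360,330))]))
run("w5.npz",{"60":(279,75,303,90),"30":(282,152,304,167),"15":(268,184,290,204),"0":(232,202,270,238)},(265,275,330,340,350),(398,122))
E
```

```text
9.2 [ 0.63686575 -0.24210598  0.23258854] [ 0.25102491  0.5533616  -0.04831864]
60 [292.3  85.6] [ 0.5768 -0.1632  0.0912 44.0522] 62
30 [294.  162.9] [ 0.6008 -0.2048  0.0923 13.6924] 61
15 [280.  198.8] [ 0.6039 -0.2288  0.0927 -1.3582] 58
0 [250.2 221.3] [  0.5938  -0.251    0.0861 -16.4396] 240
rod 265 117 132 [ 0.5779 -0.1912  0.0755 27.9225]
rod 275 117 132 [ 0.5827 -0.1888  0.0809 27.904 ]
rod 330 116 132 [ 0.6081 -0.1746  0.1099 28.2346]
rod 340 117 132 [ 0.6128 -0.1722  0.1152 28.1649]
rod 350 117 132 [ 0.6174 -0.1696  0.1205 28.2421]
knob 398.3213806152344 125.75499725341797 23.28263282775879 [ 0.64   -0.1565  0.1466 28.5377]
```

View pics/w5.png

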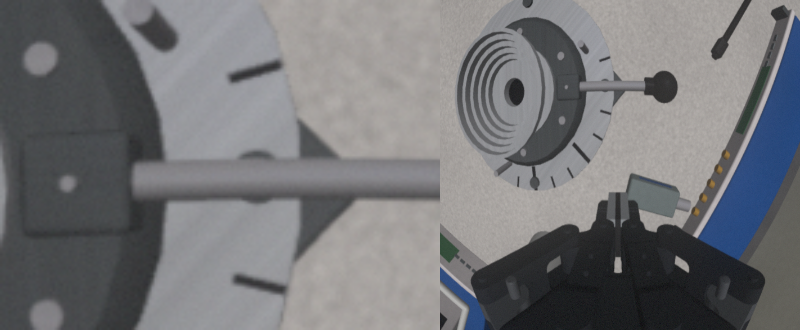

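It gained only 0.3°, so it is still about 0.7° (1.4 mm) short. One more touch.

>>> send_rows(steps=[[0, 0, 0.02, 0, 0, 0, 1], [0, 0, 0.045, 0, 0, 0, 1], [0.0, 0.005, 0.065, 0, 0, 0, 1], [0.01, 0.015, 0.07, 0, 0, 0, 1], [0.025, 0.015, 0.07, 0, 0, 0, 1], [0.04, 0.015, 0.07, 0, 0, 0, 1], [0.05, 0.015, 0.07, 0, 0, -0.5, 1], [0.055, 0.015, 0.07, 0, 0, -0.5, 1]])

```text
time_s: 10.05
position: [0.6231, -0.1851, 0.163]
eef_rot: [[-0.495, 0.869, -0.0], [0.869, 0.495, 0.001], [0.001, 0.0, -1.0]]
force: [0.5, -0.1, -0.2]
width: 0.0001
finger_force: 0.0
```

>>> send_rows(steps=[[0.002, 0, 0, 0, 0, 0, 1], [0.004, 0, 0, 0, 0, 0, 1], [0.005, 0, 0, 0, 0, 0, 1], [0.0055, 0, 0, 0, 0, 0, 1], [0.006, 0, 0, 0, 0, 0, 1], [0.0065, 0, 0, 0, 0, 0, 1], [0.0065, 0, 0, 0, 0, 0, 1], [0.0065, 0, 0, 0, 0, 0, 1]])

```text
time_s: 10.85
position: [0.6202, -0.1825, 0.1629]
eef_rot: [[-0.492, 0.871, 0.0], [0.871, 0.492, -0.001], [-0.001, -0.0, -1.0]]
force: [0.9, -3.4, -0.7]
width: -0.0001
finger_force: 1.5
```

>>> send_rows(steps=[[-0.01, 0, 0, 0, 0, 0, 1], [-0.025, 0, 0, 0, 0, 0, 1], [-0.04, 0, 0, 0, 0, 0, 1], [-0.05, -0.01, -0.02, 0, 0, 0, 1], [-0.06, -0.015, -0.05, 0, 0, 0, 1], [-0.06, -0.015, -0.07, 0, 0, 0, 1], [-0.06, -0.015, -0.07, 0, 0, 0, 1], [-0.06, -0.015, -0.07, 0, 0, 0, 1]])

```text
time_s: 11.65
position: [0.6365, -0.2406, 0.2324]
eef_rot: [[-0.493, 0.87, -0.001], [0.87, 0.493, 0.001], [0.002, 0.0, -1.0]]
force: [0.2, 0.1, -0.4]
width: 0.0001
finger_force: 0.0
```

```bash
python3 - <<'E'
from m import *
s=robot.sense();print(s["time_s"],s["position"],s["force"])
c=cam("wrist");np.savez("w6.npz",**c,pos=s["position"],rot=s["eef_rot"])
run("w6.npz",{"60":(281,78,305,93),"30":(282,155,304,170),"15":(268,186,290,206),"0":(232,204,270,240)},(265,275,330,340,350),(398,126))
E
```

```text
11.65 [ 0.6364973  -0.24058514  0.23243636] [ 0.2478451   0.05492072 -0.38707249]
60 [292.9  87.8] [ 0.5767 -0.1632  0.0912 44.0701] 62
30 [294.2 165.3] [ 0.6009 -0.2047  0.0924 13.6992] 66
15 [279.4 200.7] [ 0.6036 -0.2288  0.0924 -1.3605] 60
0 [250.  223.2] [  0.5939  -0.251    0.0862 -16.4215] 236
rod 265 117 132 [ 0.5771 -0.1902  0.0753 28.8998]
rod 275 117 132 [ 0.5818 -0.1877  0.0806 28.85  ]
rod 330 116 133 [ 0.6072 -0.1736  0.1097 28.9248]
rod 340 116 131 [ 0.6115 -0.1704  0.115  29.2466]
rod 350 116 131 [ 0.6161 -0.1678  0.1202 29.2989]
knob 399.0789489746094 125.14661407470703 23.18741798400879 [ 0.639  -0.1545  0.1468 29.4236]
```

The rod is at about 28.9° against the mark's 28.75°. I back well away and check from above, including the stand and bystanders.

>>> send_rows(steps=[[0, 0, -0.03, 0, 0, 0, 1], [-0.016, -0.045, -0.05, 0, 0, 0, 1], [-0.032, -0.09, -0.05, 0, 0, 0, 1], [-0.048, -0.135, -0.05, 0, 0, 0, 1], [-0.064, -0.18, -0.05, 0, 0, 0, 1], [-0.08, -0.225, -0.05, 0, 0, 0, 1], [-0.095, -0.27, -0.05, 0, 0, 0, 1], [-0.11, -0.3, -0.05, 0, 0, 0, 1]])

```text
time_s: 12.5
position: [0.4252, -0.4874, 0.2808]
eef_rot: [[-0.489, 0.872, -0.005], [0.872, 0.489, 0.001], [0.003, -0.004, -1.0]]
force: [0.3, -1.2, 0.1]
width: 0.0001
finger_force: 0.0
```

```bash
python3 - <<'E'
from h import *
a=dict(np.load("top0.npz"));c=cam("top");np.savez("top2.npz",**c);img=c["color"];P=cloud(c)
m=np.zeros((480,640),bool);m[210:310,350:450]=1;m&=abs(P[...,2]-.12)<.006
(x,y),r=cv2.minEnclosingCircle(P[m][:,:2].astype(np.float32));print("flange",x,y,r,m.sum())
k=np.zeros((480,640),bool);k[195:235,355:400]=1
k&=(img.max(2)<45)&(P[...,2]>.12);v,u=np.nonzero(k);print("knob",u.mean(),v.mean(),k.sum(),pol(onz(c,u.mean(),v.mean(),.151)[:2])) if k.sum() else print("none")
d=cv2.absdiff(a["color"],img).max(2);both=np.hstack([cv2.resize(img[120:320,200:520],(533,333)),cv2.cvtColor(cv2.resize(d[120:320,200:520],(267,333)),8)[:,:]*1])
cv2.imwrite("pics/top2.png",both[:,:,::-1])
E
```

```text
flange 0.5114393830299377 -0.22586241364479065 0.10079140961170197 1848
knob 373.7586206896552 214.13793103448276 58 [ 0.6364 -0.1551  0.1442 29.7178]
```

View pics/top2.png

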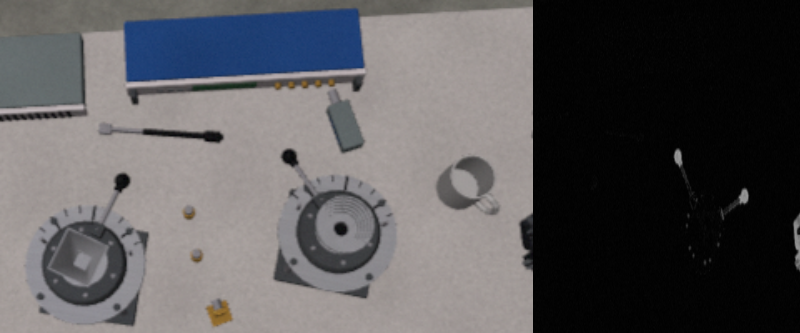

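The difference image shows only the lever moved. The stand and everything else are in place to within a pixel. The top view puts the knob at 29.7° against the mark's 29.3°, so I hand in.

```bash
python3 -c "
from station import robot
print(robot.job_done())"
```

```text
the job is handed in; nothing more can be done
None
```

The round-horn feed's lever is over the +45 mark to within about 0.4° by both the wrist and top cameras; the arm has backed off and nothing else visibly moved, and I handed the job in at about 12.5 s.

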